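Fold down the film winder and hold its collar on the spindle's flat

ROBOT

A 7-joint arm with a two-finger parallel gripper is mounted at the origin on the work surface. World frame = base frame: x ahead of the robot, y to its left, z up, the work surface at z = 0. Lengths are in m, angles in rad, forces in N, time in s.
With the tool pointing down it reaches from about 0.425 to 0.875 m from the base axis. Payload 8.4 kg.
Tool frame: the origin (TCP) lies midway between the tips of the shut fingers; the grasp point (between the pads) lies 19 mm behind it; z points along the fingers, y is the direction in which the jaws open and shut (so a half turn about z gives the same grasp; the last joint's range is limited). The gripper opens to 87 mm and grips with 3 to 60 N. Pads are 19 mm wide; open, the fingers measure 117 mm over their backs; the gripper's body (75 mm by 190 mm) begins 51 mm behind the grasp point.
Start: joints at [1.199, 0.333, 0.04, 1.465, -0.013, 1.343, -0.059], TCP at [0.175, -0.626, 0.223] pointing down, gripper open.
Joint ranges: [-2.58, 2.58], [-0.38, 2.09], [-1.3, 1.39], [0.25, 2.4], [-1.5, 4.64], [0.08, 2.09], [-2.65, 2.65]. Speed limits (rad/s): [2.22, 2.22, 2.79, 2.79, 3.14, 3.14, 3.14].

INTERFACE

Orientations are given as a unit quaternion [w, x, y, z].
In Python, from bench import observe, eyes, job gives the robot as it stands.
- The arm moves only by the shell command python3 -m inch 'ROWS' [FORCE]. ROWS is JSON, one flat list of numbers, 7 for each row, row after row: the finger opening in cm, from 0 to 8.7, then the shift along the tool's x, y, z in cm, then the turn, a rotation vector about the tool's x, y, z in degrees. In form: [claw, dx, dy, dz, wx, wy, wz, claw, dx, dy, dz, wx, wy, wz, ...]. A call has 1 to 8 rows; each row is the pose to reach, as a shift and turn from the pose commanded when the call began, along the tool's axes at that moment; what a row does not reach only later rows make up. A row lasts 1/12 s, in which the tool goes at most 41.7 mm and 7.16 degrees, less where a joint would pass 70% of its speed; a pose out of reach is approached as far as the arm can. A call with a gripper value outside its range is refused whole. The fingers move at their own pace and stop on an object; FORCE is the grip in N (left out, the last holds). Time passes only in rows, so rows that repeat a pose let the fingers close. It gives the time, the measured TCP pose, the force and the opening at its end, in the units of the state.
- observe(): the state, without advancing time (a new reading comes with each control period).
- eyes.capture(name): name is "scene" or "side" or "wrist"; returns the picture (480x640x3 uint8, red, green, blue); there is no depth.
- eyes.camera_info(name): a dict with "K" (3x3 intrinsics, pixels), "D" ([k1, k2, p1, p2, k3] as OpenCV has them; the pictures are not rectified), "world_from_camera" (4x4, takes a point from camera to world coordinates); the wrist camera has in their place "T_tool_cam" (4x4, takes a point from camera to tool coordinates, whose origin is the TCP and whose axes are the flange's). Camera axes: x right, y down, z forward; pixel columns grow to the right and rows downward; lengths in m; the calibration is good to about 2 mm. A picture is of the moment at which its call begins: read the wrist's pose just before it. camera_info takes no time and is no camera call.
- job.job_done(): hands the job in, once; it reports no verdict.
The state is a dict: "time": time; "joints": joint angles; "joint_velocities": joint speeds; "joint_efforts": joint torques, N m; "eef_pos": TCP position; "tool_rot": TCP orientation; "force": force on the tool from outside, world axes, zero at the start; "torque": the same for the moment, N m; "gripper_width": finger opening in m.
Only numpy, scipy, OpenCV 4.12 (cv2) and the standard library are available. Lean on these libraries where they do the work, as an engineer would, in place of code of your own. Each camera call takes 0.05 s, during which the arm holds its last target.

TASK

On the light table, swing the film winder's upright spindle down until its rubber drum lies in the cradle of the stand. Then take the bare shaft between the fingers and turn it until you feel them close on its flat, with that flat facing straight the same way as the small brass screw in the collar, the side away from the robot. Then slide the collar out along the shaft to the middle of the flat and finish while holding it there (a spring draws it back), without disturbing the other things on the table.

Things in the scene. Friction and masses are not known exactly. Their poses are not given: they have to be found in the camera images.
- stand: Grey stand fixed to the table; base plate 110 (x) by 170 (y) mm, 12 thick. Origin on the table right under the pivot of the fold-down arm; z up, x points roughly away from the robot. The pivot axis runs along the stand's x, 85 mm above the table, between two cheeks 106 mm high, 60 mm apart over their outsides. The black V cradle is beside them, towards the stand's -y.
- cradle (a point): Where the axis of the drum lies when it rests in the cradle: 85 mm above the table, 56 mm from the pivot along the stand's -y. The cradle is 30 mm long (y), 72 mm wide (x) and at most 75 mm high.
- fold: Fold-down arm that carries spindle and collar. Origin on the pivot; z runs out along the spindle, x is the stand's x. Starts upright or leaning up to 17 degrees to the cradle. Folded down (90 degrees about x; it stops there) its z is level along the stand's -y, its y points up. Stiff pivot, 0.2 N m: stays near upright, sinks into the cradle if let go half way. Rubber drum, 36 mm across: 25 to 85 mm along z.
- shaft_end (a point): Free end of the bare steel shaft, on its axis, 245 mm from the arm's origin along its z. The shaft is 26 mm in diameter, from the drum at 85 mm to 245 mm; one flat is milled on it from 120 to 190 mm; from 190 to 245 mm it is fully round. Gripped near this end, it can be folded down while it pivots between the fingers.
- spindle (a joint): Angle of the spindle (drum and shaft) about the arm's z, rad. 0: the flat faces along the arm's +x, away from the robot, like the collar's screw. Positive: with the arm folded down, it faces upward from that (1.57 straight up). Starts at 0.6 to 1.7. Friction 0.05 N m; stays where left. The shaft measures 22 mm across the flat, 26 mm elsewhere.
- flat (a point): Middle of the flat's surface, 155 mm from the arm's origin along its z and 9 mm off the shaft's axis.
- collar: Dark steel collar on the shaft, 42 mm across, 22 long; origin at its centre, axes as the arm's. Brass set screw flush in its +x side. Parked at the drum, 98 mm from the arm's origin; slides out by up to 85 mm, does not turn. Spring draws it back: 2 N parked, 4.3 N at the flat's middle. A 6 mm guide rod, 24 mm off the axis on the +y side (top when folded), runs from it back past the drum to the pivot.
- jar_wide: white lidded plastic jar, 74 mm across, 55 mm tall; loose, not to be disturbed. Origin at the middle of its underside
- jar_tall: white jar with a grey lid, 60 mm across, 78 mm tall; loose, not to be disturbed. Origin at the middle of its underside
- sprayer: spray bottle, 62 mm across, 187 mm tall; loose, not to be disturbed. Origin at the middle of its underside
- vial: small clear bottle with a yellow cap, 32 mm across, 85 mm tall; loose, not to be disturbed. Origin at the middle of its underside
- mortar: white ceramic bowl, 90 mm across, 50 mm tall; loose, not to be disturbed. Origin at the middle of its underside
- brush: paint brush lying flat, 190 mm long; loose, not to be disturbed. Origin at the underside, brush along its x
- glass_stack: three small glass offcuts stacked flat, 75 x 55 mm, 12 mm high; loose, not to be disturbed. Origin at the middle of its underside

How it is judged:
On the way, in this order (a step that is already met when the one before it is completed fails the run):
1. the spindle is laid down, its drum in the cradle (angle between fold's own z axis and vertical above 1.52 rad), for 0.2 s.
2. the fingers grip the shaft with its flat facing the screw's side, the collar still parked (angle between fold's own z axis and vertical above 1.52 rad and value of joint spindle between -0.2 and 0.2 rad and contact force between the fingers and fold above 3 N and z of collar in the frame of fold below 0.108 m), for 0.2 s.
At the end, for the whole second after the job is handed in: Spindle in the cradle (within 3 degrees of level), its flat within 0.2 rad of facing the screw's side, the collar's centre within 8 mm of the middle of the flat, and the fingers holding the collar there with more than 2 N (angle between fold's own z axis and vertical above 1.52 rad and value of joint spindle between -0.2 and 0.2 rad and z of collar in the frame of fold between 0.147 and 0.163 m and contact force between the fingers and collar above 2 N); the arm keeps its last pose, push and grip.
It fails at once if one of the other loose things is disturbed (moved more than 30 mm) (distance of any of jar_wide, jar_tall, sprayer, vial, mortar, brush, glass_stack from where it was at the start of the episode above 0.03 m).
It also fails if it takes over 69 s, if anything falls off the work surface, if the arm or the gripper's body presses on something with over 40 N, if the wrist force passes 120 N, or if a joint passes its speed limit or range.

## Working session

There is one attempt and no reset: what is moved stays moved. The work goes in short steps, Python scripts to look and compute and a shell command to move; the robot and the scene stay as the last step left them, time stands still between calls to the robot, and variables do not carry over. Pictures are saved under pics/ and viewed, and the job is handed in when it is done.

```bash
ls; mkdir -p pics; python3 - <<'E'
from bench import observe, eyes, job
import cv2, numpy as np
print(observe())
for n in("scene","side","wrist"):
    im=eyes.capture(n); cv2.imwrite(f"pics/{n}0.png",im[:,:,::-1])
    print(n,eyes.camera_info(n))
E
```

```text
pics
{'time': 0.0, 'joints': array([ 1.19883155,  0.33391596,  0.03982989,  1.46627478, -0.01339488,
        1.34327421, -0.05849495]), 'joint_velocities': array([-0.00048369, -0.000211  ,  0.00134438, -0.00139085,  0.00017737,
        0.00134424,  0.00038398]), 'joint_efforts': array([ 1.54005193e-03, -6.56368446e+01,  1.33623552e+00, -4.03795910e+01,
       -5.95478201e-02,  4.48452146e-02,  1.18119774e-04]), 'eef_pos': array([ 0.17497809, -0.62552376,  0.22165367]), 'tool_rot': array([-7.87604567e-04,  9.90711940e-01,  1.35975023e-01, -1.58629756e-04]), 'force': array([-0.52137403,  0.45736556, -0.57318863]), 'torque': array([0.02464539, 0.07168147, 0.02129766]), 'gripper_width': 0.0869827670549915}
scene {'K': array([[574.52639175,   0.        , 316.1518894 ],
       [  0.        , 574.52639175, 230.1141739 ],
       [  0.        ,   0.        ,   1.        ]]), 'D': array([-0.10429997,  0.        ,  0.        ,  0.        ,  0.        ]), 'world_from_camera': array([[-0.42800077,  0.68417578, -0.59052422,  1.27536363],
       [ 0.90360827,  0.3366191 , -0.26491446,  0.30672548],
[... 533 characters left out ...]
 -0.82183224, -0.56971113,  1.09463687],
       [ 0.        ,  0.        ,  0.        ,  1.        ]])}
wrist {'K': array([[417.31984368,   0.        , 319.06632449],
       [  0.        , 417.31984368, 239.70598474],
       [  0.        ,   0.        ,   1.        ]]), 'D': array([0.02595104, 0.        , 0.        , 0.        , 0.        ]), 'T_tool_cam': array([[-9.04803580e-05, -9.60318667e-01, -2.78905091e-01,
         7.65056458e-02],
       [ 9.99999823e-01,  7.72503499e-05, -5.90399030e-04,
         5.34521703e-04],
       [ 5.88516726e-04, -2.78905095e-01,  9.60318490e-01,
        -1.60012105e-01],
       [ 0.00000000e+00,  0.00000000e+00,  0.00000000e+00,
         1.00000000e+00]])}
```

View pics/scene0.png

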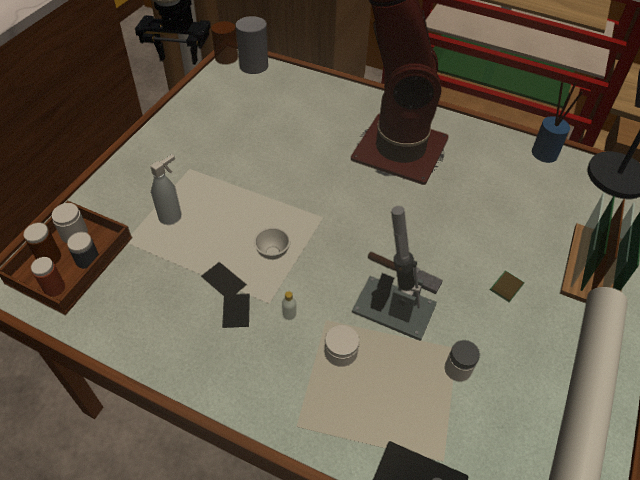

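View pics/side0.png

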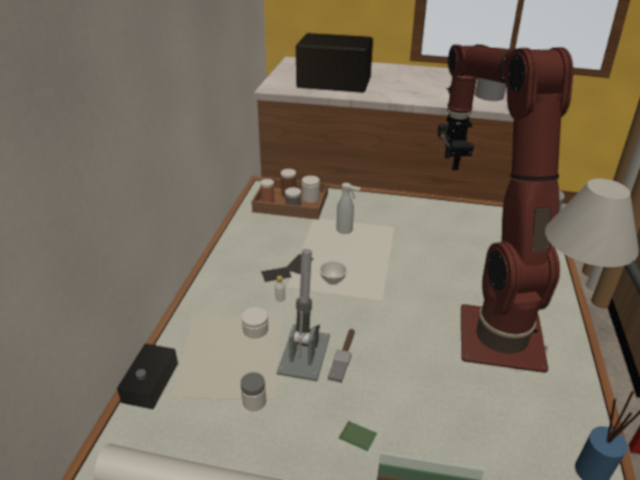

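View pics/wrist0.png

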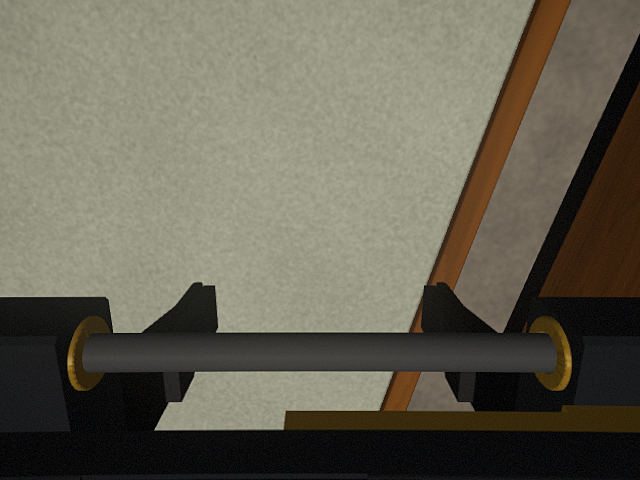

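The scene picture shows the stand at about (395,305) with the spindle upright and its top at (399,210). The side picture shows the shaft top at (306,254), the brush at (342,355), and the jars at (255,322) and (253,390). The gripper is far off at −y. I'll zoom in.

```bash
python3 - <<'E'
import cv2
a=cv2.imread("pics/scene0.png")[190:350,320:480]; b=cv2.imread("pics/side0.png")[235:400,230:395]
for n,i in(("a",a),("b",b)):
    i=cv2.resize(i,None,fx=3.6,fy=3.6,interpolation=cv2.INTER_CUBIC); i=cv2.convertScaleAbs(i,alpha=1.6); cv2.imwrite(f"pics/z{n}.png",i)
E
```

```text
(no output)
```

View pics/za.png

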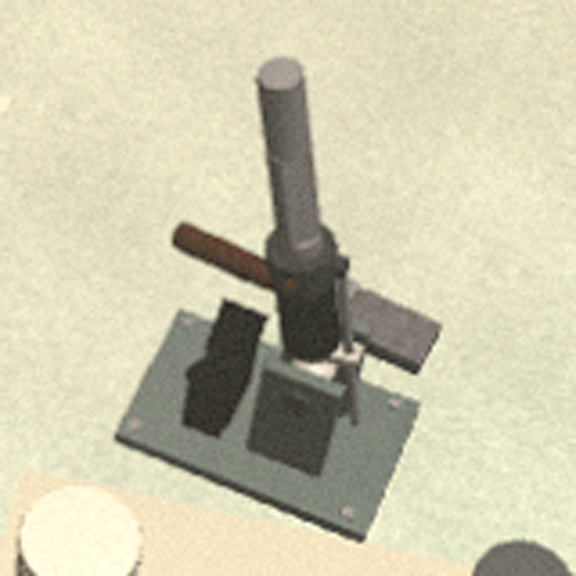

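View pics/zb.png

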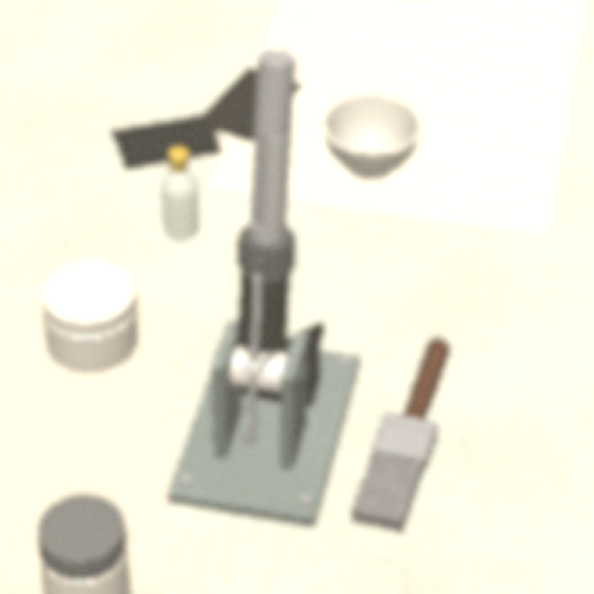

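```bash
cat > h.py <<'E'
from bench import observe, eyes, job
import cv2, numpy as np
from scipy.spatial.transform import Rotation as R
def ray(n,uv,T=None):
    c=eyes.camera_info(n); M=c["world_from_camera"] if T is None else T
    p=cv2.undistortPoints(np.array([[uv]],float),c["K"],c["D"])[0,0]
    d=M[:3,:3]@np.array([p[0],p[1],1]); return M[:3,3],d/np.linalg.norm(d)
def plane(n,uv,z,T=None):
    o,d=ray(n,uv,T); return o+d*(z-o[2])/d[2]
def tri(rs):
    A=sum(np.eye(3)-np.outer(d,d) for o,d in rs); b=sum((np.eye(3)-np.outer(d,d))@o for o,d in rs)
    p=np.linalg.solve(A,b); return p,[np.linalg.norm((np.eye(3)-np.outer(d,d))@(p-o)) for o,d in rs]
def proj(n,P,T=None):
    c=eyes.camera_info(n); M=np.linalg.inv(c["world_from_camera"] if T is None else T)
    r,_=cv2.Rodrigues(M[:3,:3]); return cv2.projectPoints(np.atleast_2d(P).astype(float),r,M[:3,3],c["K"],c["D"])[0][:,0]
def tool():
    s=observe(); w=s["tool_rot"]; T=np.eye(4); T[:3,:3]=R.from_quat(w[[1,2,3,0]]).as_matrix(); T[:3,3]=s["eef_pos"]; return T
def wcam(): return tool()@eyes.camera_info("wrist")["T_tool_cam"]
E
python3 - <<'E'
from h import *
np.set_printoptions(precision=4,suppress=True)
for n,off,s,pts in(("scene",(320,190),3.6,[(183,311),(418,404),(363,531),(118,437)]),("side",(230,235),3.6,[(358,356),(315,519),(170,498),(229,328)])):
    P=np.array([plane(n,(off[0]+(u+.5)/s-.5,off[1]+(v+.5)/s-.5),.012) for u,v in pts]); print(n,P[:,:2].tolist(),P.mean(0))
    print(np.linalg.norm(P-np.roll(P,-1,0),axis=1))
    for i in range(4): e=P[(i+1)%4]-P[i]; print(np.degrees(np.arctan2(e[1],e[0])))
# shaft top centre
q=lambda off,u,v:(off[0]+(u+.5)/3.6-.5,off[1]+(v+.5)/3.6-.5)
print(tri([ray("scene",q((320,190),281,73)),ray("side",q((230,235),276,59))]))
print(tri([ray("scene",q((320,190),301,240)),ray("side",q((230,235),267,240))]))
for nm,a,b,r in(("wide",(342,332),(255,317),.055),("tall",(465,350),(252,383),.078),("vial",(289,295),(280,280),.085),("bowl",(272,240),(333,268),.05),("spray",(165,160),(347,186),.187)):
    print(nm,tri([ray("scene",a),ray("side",b)])[0],plane("scene",a,r))
E
```

```text
scene [[0.4807768744725769, 0.09659948937222193], [0.482906546233978, 0.2622701244988147], [0.5878198834919862, 0.26029132689181134], [0.5907959294591155, 0.09622399320994252]] [0.5356 0.1788 0.012 ]
[0.1657 0.1049 0.1641 0.11  ]
89.26351170787557
-1.0805424051964154
-88.9608158313075
179.80444967658036
side [[0.4819552975860426, 0.09099846932825373], [0.4819164861041342, 0.26030551674329705], [0.5879278631735303, 0.26300596402853393], [0.5875861438426198, 0.08143216158278088]] [0.5348 0.1739 0.012 ]
[0.1693 0.106  0.1816 0.1061]
90.01313432668634
1.4591903582610573
-90.10782972025707
174.8252056744161
(array([0.5355, 0.1442, 0.3254]), [np.float64(0.00037373141748038135), np.float64(0.0003737314174802682)])
(array([0.5342, 0.1743, 0.1934]), [np.float64(0.0014903836346006987), np.float64(0.0014903836346008433)])
wide [0.6842 0.111  0.0596] [0.6756 0.105  0.055 ]
tall [0.6194 0.3595 0.0772] [0.6173 0.3575 0.078 ]
vial [ 0.6543 -0.033   0.0782] [ 0.6582 -0.0309  0.085 ]
bowl [ 0.5159 -0.1508  0.0561] [ 0.513  -0.1522  0.05  ]
spray [ 0.5184 -0.43    0.2008] [ 0.5037 -0.4445  0.187 ]
```

Measured so far: the pivot is at about (0.535, 0.192), the stand is nearly square to the world axes, and the spindle leans about 11° toward the cradle. I'll approach high, turning the jaws to lie along world x.

```bash
python3 -m inch '[8.7,1.5,-1,-3,0,0,-4, 8.7,4,-2.5,-6.5,0,0,-10, 8.7,7,-4.5,-9.5,0,0,-17, 8.7,10.5,-6.5,-12,0,0,-24, 8.7,14,-8.7,-14,0,0,-31, 8.7,17.5,-11,-16,0,0,-38, 8.7,20.5,-13,-17.5,0,0,-44, 8.7,23.3,-14.9,-18,0,0,-48]' 5; python3 -c "
from h import *
print(tool().round(4),observe()['joints'].round(2))"
```

```text
time: 0.82
eef_pos: [0.3519, -0.4283, 0.4012]
tool_rot: [0.001, 0.848, 0.529, -0.0]
force: [1.0, -0.0, 0.7]
gripper_width: 0.0869
[[ 0.4398  0.8981  0.001   0.3519]
 [ 0.8981 -0.4397 -0.0017 -0.4283]
 [-0.0011  0.0016 -1.      0.4012]
 [ 0.      0.      0.      1.    ]] [ 0.98  0.11 -0.2   1.37  0.02  1.65  0.33]
```

```bash
python3 -m inch '[8.7,4.1,-0.2,0,0,0,-4, 8.7,8.2,-0.4,0,0,0,-8, 8.7,12.3,-0.6,0,0,0,-12, 8.7,16.4,-0.8,0,0,0,-16, 8.7,20.5,-1,0,0,0,-20, 8.7,24.6,-1.3,0,0,0,-24, 8.7,28.7,-1.5,0,0,0,-26.4, 8.7,32.6,-1.7,0,0,0,-26.4]'; python3 - <<'E'
from h import *
print(tool().round(4),observe()['joints'].round(2))
T=wcam(); print(T.tolist()); cv2.imwrite("pics/w1.png",eyes.capture("wrist")[:,:,::-1])
E
```

```text
time: 1.48
eef_pos: [0.481, -0.1273, 0.3994]
tool_rot: [0.0, 0.706, 0.708, -0.0]
force: [1.4, -1.1, -0.0]
gripper_width: 0.087
[[-3.800e-03  1.000e+00  2.000e-04  4.810e-01]
 [ 1.000e+00  3.800e-03 -2.000e-04 -1.273e-01]
 [-2.000e-04  2.000e-04 -1.000e+00  3.994e-01]
 [ 0.000e+00  0.000e+00  0.000e+00  1.000e+00]] [ 0.68  0.01 -0.51  1.49  0.01  1.64  0.17]
[[0.9999930763400495, 0.003699528058314097, 0.00040095399744089166, 0.4810030144697165], [0.003665095064491428, -0.9605454388097594, -0.2780989519216744, -0.051420430525670455], [-0.0006437003422075842, 0.27809849599361613, -0.9605523474418023, 0.559418179103141], [0.0, 0.0, 0.0, 1.0]]
```

View pics/w1.png

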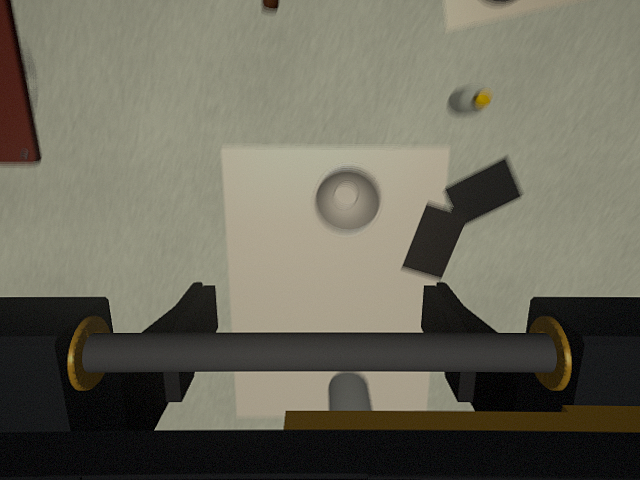

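The picture shows the bowl at (348,200) and the vial at (482,98), both clear of the path. Next I'll go above the shaft end.

```bash
python3 -m inch '[8.7,4,0.7,0,0,0,0, 8.7,8,1.4,0,0,0,0, 8.7,12,2.1,0,0,0,0, 8.7,16,2.8,0,0,0,0, 8.7,20,3.5,0,0,0,0, 8.7,24,4.1,0,0,0,0, 8.7,26.9,4.5,0,0,0,0, 8.7,26.9,4.5,0,0,0,0]'; python3 - <<'E'
from h import *
print(tool().round(4),observe()['joints'].round(2))
T=wcam(); np.save("T2.npy",T); cv2.imwrite("pics/w2.png",eyes.capture("wrist")[:,:,::-1])
E
```

```text
time: 2.2
eef_pos: [0.5244, 0.1464, 0.399]
tool_rot: [-0.001, 0.704, 0.71, 0.001]
force: [0.1, 0.6, -0.4]
gripper_width: 0.0869
[[-9.400e-03  1.000e+00 -9.000e-04  5.244e-01]
 [ 1.000e+00  9.400e-03  2.900e-03  1.464e-01]
 [ 2.900e-03 -9.000e-04 -1.000e+00  3.990e-01]
 [ 0.000e+00  0.000e+00  0.000e+00  1.000e+00]] [ 0.33  0.15 -0.78  1.38  0.1   1.66 -0.42]
```

View pics/w2.png

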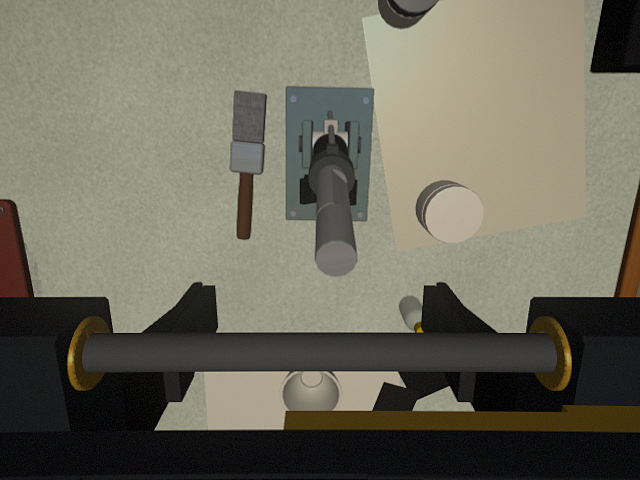

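This view shows the shaft top at (336,258), the base plate corners at about (286,87), (374,88), (367,220) and (287,219), and the brush at (245,165).

```bash
python3 - <<'E'
from h import *
np.set_printoptions(precision=4,suppress=True)
T=np.load("T2.npy")
print(plane("wrist",(336,258),.325,T))
P=np.array([plane("wrist",p,.012,T) for p in[(286,87),(374,88),(367,220),(287,219)]]);print(P,np.linalg.norm(P-np.roll(P,-1,0),axis=1))
print("cheeks",[plane("wrist",p,.106,T) for p in [(301,122),(360,122)]])
E
python3 - <<'E'
import cv2
a=cv2.imread("pics/w2.png")[75:285,220:430]
cv2.imwrite("pics/w2z.png",cv2.convertScaleAbs(cv2.resize(a,None,fx=2.8,fy=2.8,interpolation=cv2.INTER_CUBIC),alpha=1.7))
E
```

```text
[0.5345 0.1437 0.325 ]
[[0.4822 0.2604 0.012 ]
 [0.5905 0.2601 0.012 ]
 [0.5889 0.0935 0.012 ]
 [0.4813 0.0938 0.012 ]] [0.1083 0.1667 0.1076 0.1665]
cheeks [array([0.5045, 0.2197, 0.106 ]), array([0.5661, 0.2203, 0.106 ])]
```

View pics/w2z.png

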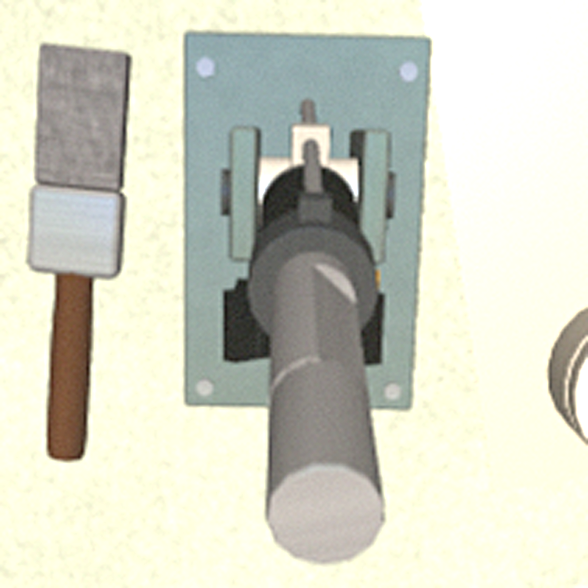

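```bash
python3 -m inch '[8.7,0,0.4,1.5,0,0,0,8.7,0.1,0.4,4,0,0,0, 8.7,0.1,0.4,7,0,0,0,8.7,0.2,0.4,9,0,0,0]'; python3 -m inch '[8.7,0,0,0,0,0,0,8.7,0,0,0,0,0,0]'; python3 -c "
from h import *
print(tool().round(4),observe()['joints'].round(2))"
```

```text
time: 2.58
eef_pos: [0.5292, 0.1396, 0.3069]
tool_rot: [-0.0, 0.708, 0.707, -0.001]
force: [-0.1, -0.1, -0.1]
gripper_width: 0.087
time: 2.75
eef_pos: [0.5293, 0.1401, 0.3091]
tool_rot: [-0.0, 0.707, 0.707, -0.001]
force: [0.4, 0.9, -0.1]
gripper_width: 0.087
[[ 9.000e-04  1.000e+00 -1.600e-03  5.293e-01]
 [ 1.000e+00 -9.000e-04 -7.000e-04  1.401e-01]
 [-7.000e-04 -1.600e-03 -1.000e+00  3.091e-01]
 [ 0.000e+00  0.000e+00  0.000e+00  1.000e+00]] [ 0.35  0.16 -0.77  1.54  0.11  1.48 -0.43]
```

```bash
python3 -m inch '[8.7,0.4,0.3,0,0,0,0, 8.7,0.8,0.6,1,0,0,0, 8.7,0.8,0.6,2.1,0,0,0, 8.7,0.8,0.6,2.1,0,0,0,8.7,0.8,0.6,2.1,0,0,0]'; python3 - <<'E'
from h import *
print(tool().round(4))
T=wcam(); np.save("T3.npy",T); cv2.imwrite("pics/w3.png",eyes.capture("wrist")[:,:,::-1])
E
```

```text
time: 3.17
eef_pos: [0.5353, 0.1493, 0.2876]
tool_rot: [-0.0, 0.707, 0.707, -0.001]
force: [0.0, 0.2, 0.1]
gripper_width: 0.0871
[[-9.000e-04  1.000e+00 -1.500e-03  5.353e-01]
 [ 1.000e+00  9.000e-04 -2.000e-04  1.493e-01]
 [-2.000e-04 -1.500e-03 -1.000e+00  2.876e-01]
 [ 0.000e+00  0.000e+00  0.000e+00  1.000e+00]]
```

View pics/w3.png

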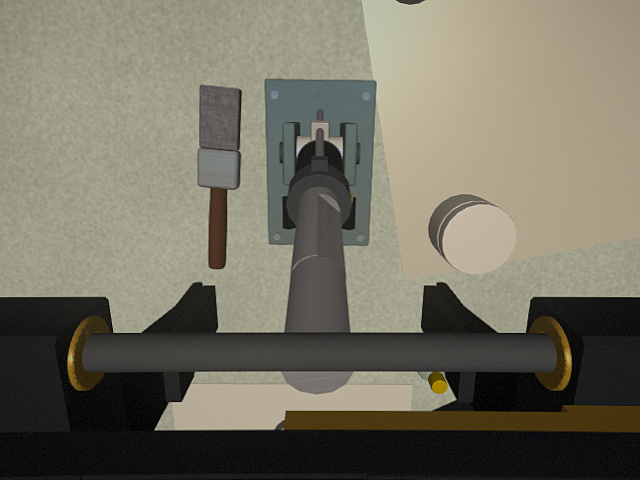

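The shaft is centred between the fingers, at x≈318 px. Closing gently.

```bash
python3 -m inch '[2,0,0,0,0,0,0,2,0,0,0,0,0,0,2,0,0,0,0,0,0,2,0,0,0,0,0,0,2,0,0,0,0,0,0,2,0,0,0,0,0,0,2,0,0,0,0,0,0,2,0,0,0,0,0,0]' 6
```

```text
time: 3.88
eef_pos: [0.5356, 0.1494, 0.2884]
tool_rot: [-0.0, 0.707, 0.707, 0.0]
force: [-0.5, 0.1, -0.8]
gripper_width: 0.0413
```

```bash
python3 -m inch '[2,0,0,0,0,0,0,2,0,0,0,0,0,0,2,0,0,0,0,0,0,2,0,0,0,0,0,0]' 6
```

```text
time: 4.22
eef_pos: [0.5355, 0.1494, 0.2883]
tool_rot: [-0.0, 0.707, 0.707, -0.0]
force: [-1.2, 0.0, -0.5]
gripper_width: 0.0257
```

Gripped: the opening is 25.7 mm, which matches the 26 mm shaft. Now I'll swing along the arc (r≈0.226 m about the pivot).

```bash
python3 -m inch '[2,-1.58,0,0.36,0,0,0, 2,-3.46,0,0.96,0,0,0, 2,-5.28,0,1.71,0,0,0, 2,-7.03,0,2.62,0,0,0, 2,-8.69,0,3.68,0,0,0, 2,-10.26,0,4.88,0,0,0, 2,-11.71,0,6.21,0,0,0, 2,-13.04,0,7.67,0,0,0]' 6; python3 -c "
from h import *
print(tool().round(4),observe()['joints'].round(2))"
```

```text
time: 4.88
eef_pos: [0.5353, 0.0188, 0.2109]
tool_rot: [-0.001, 0.707, 0.707, 0.0]
force: [-0.4, 3.8, -2.6]
gripper_width: 0.0255
[[-8.000e-04  1.000e+00 -5.000e-04  5.353e-01]
 [ 1.000e+00  8.000e-04  9.000e-04  1.880e-02]
 [ 9.000e-04 -5.000e-04 -1.000e+00  2.109e-01]
 [ 0.000e+00  0.000e+00  0.000e+00  1.000e+00]] [ 0.51  0.17 -0.69  1.73  0.11  1.28 -0.2 ]
```

```bash
python3 -m inch '[2,-1.2,0,1.56,0,0,0, 2,-2.26,0,3.23,0,0,0, 2,-3.17,0,4.98,0,0,0, 2,-3.93,0,6.8,0,0,0, 2,-4.52,0,8.68,0,0,0, 2,-4.94,0,10.6,0,0,0, 2,-5.2,0,12.56,0,0,0, 2,-5.29,0,14.2,0,0,0]' 6;python3 -m inch '[2,0,0,0.1,0,0,0,2,0,0,0.2,0,0,0]'; python3 - <<'E'
from h import *
print(tool().round(4),observe()['joints'].round(2))
for n in ("scene","side"): cv2.imwrite(f"pics/{n}4.png",eyes.capture(n)[:,:,::-1])
cv2.imwrite("pics/w4.png",eyes.capture("wrist")[:,:,::-1])
E
```

```text
time: 5.55
eef_pos: [0.5349, -0.0335, 0.0681]
tool_rot: [-0.001, 0.707, 0.707, -0.0]
force: [-2.4, 2.9, 0.3]
gripper_width: 0.0259
time: 5.72
eef_pos: [0.5352, -0.0336, 0.0674]
tool_rot: [-0.001, 0.707, 0.707, -0.0]
force: [-1.2, 0.7, 1.5]
gripper_width: 0.0254
[[-9.000e-04  1.000e+00 -1.500e-03  5.352e-01]
 [ 1.000e+00  9.000e-04  7.000e-04 -3.360e-02]
 [ 7.000e-04 -1.500e-03 -1.000e+00  6.740e-02]
 [ 0.000e+00  0.000e+00  0.000e+00  1.000e+00]] [ 0.53  0.31 -0.63  1.89  0.21  1.01 -0.19]
```

View pics/side4.png

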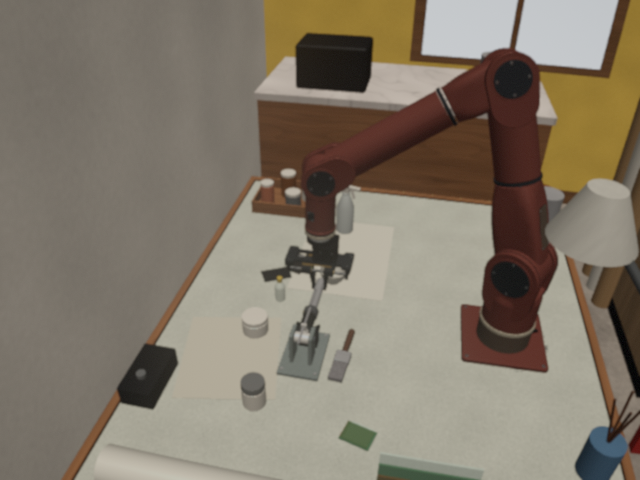

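View pics/w4.png

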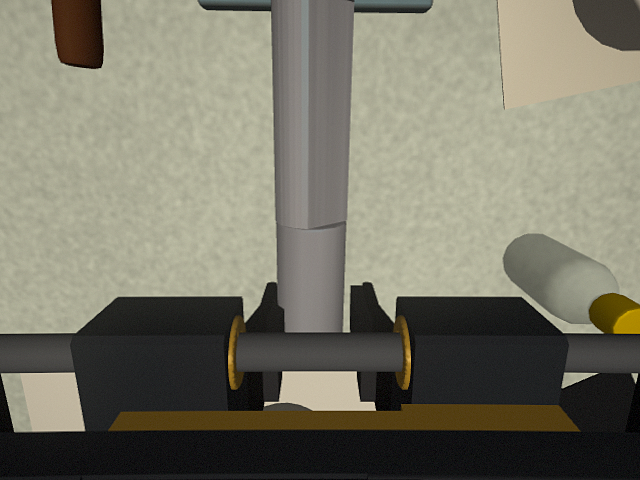

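The spindle is down (side view). The wrist picture shows the flat's left edge at u≈307, with the shaft spanning 277–347, so the spindle angle is about 0.9 rad (~52°). I'll open, tilt the tool about the shaft axis with its body toward the robot, grip and turn back.

```bash
python3 -m inch '[5,0,0,0,0,0,0,5,0,0,0,0,0,0,5,0,0,0,0,0,0,5,0,0.1,0,-3,0,0,5,0,0.33,0.07,-10,0,0,5,0,0.56,0.02,-17,0,0,5,0,0.77,-0.07,-24,0,0,5,0,0.98,-0.17,-31,0,0]'; python3 -c "
from h import *
print(tool().round(4),observe()['joints'].round(2))"
```

```text
time: 6.53
eef_pos: [0.5463, -0.0348, 0.0712]
tool_rot: [0.193, 0.68, 0.681, 0.191]
force: [0.9, 1.5, -0.8]
gripper_width: 0.0494
[[ 2.000e-04  8.527e-01  5.223e-01  5.463e-01]
 [ 1.000e+00  1.000e-03 -2.200e-03 -3.480e-02]
 [-2.400e-03  5.223e-01 -8.527e-01  7.120e-02]
 [ 0.000e+00  0.000e+00  0.000e+00  1.000e+00]] [ 0.67  0.   -0.68  2.33  0.04  0.26 -0.05]
```

The tilt is near its joint limit (j4 2.33, j6 0.26) at 31.5°, so I'll turn in two ratchets. Grip and turn back.

```bash
python3 -m inch '[2,0,0,0,0,0,0,2,0,0,0,0,0,0,2,0,0,0,0,0,0,2,0,0,0,0,0,0,2,0,0,0,0,0,0,2,0,0,0,0,0,0,2,0,0,0,0,0,0]' 15
```

```text
time: 7.12
eef_pos: [0.5458, -0.0339, 0.0693]
tool_rot: [0.188, 0.681, 0.682, 0.189]
force: [-2.4, -0.7, -0.1]
gripper_width: 0.0256
```

```bash
python3 -m inch '[2,0,-0.2,-0.01,6,0,0,2,0,-0.395,-0.04,12,0,0,2,0,-0.587,-0.09,18,0,0,2,0,-0.773,-0.164,24,0,0,2,0,-0.95,-0.25,30,0,0,2,0,-0.98,-0.27,31,0,0,2,0,-0.98,-0.27,31,0,0]'; python3 - <<'E'
from h import *
print(tool().round(4),observe()['joints'].round(2))
cv2.imwrite("pics/w5.png",eyes.capture("wrist")[:,:,::-1])
E
```

```text
time: 7.7
eef_pos: [0.5367, -0.0338, 0.0658]
tool_rot: [-0.001, 0.707, 0.707, 0.0]
force: [-3.6, -2.6, 0.2]
gripper_width: 0.0256
[[-9.000e-04  1.000e+00 -4.000e-04  5.367e-01]
 [ 1.000e+00  9.000e-04  1.300e-03 -3.380e-02]
 [ 1.300e-03 -4.000e-04 -1.000e+00  6.580e-02]
 [ 0.000e+00  0.000e+00  0.000e+00  1.000e+00]] [ 0.55  0.32 -0.65  1.89  0.22  1.01 -0.2 ]
```

View pics/w5.png

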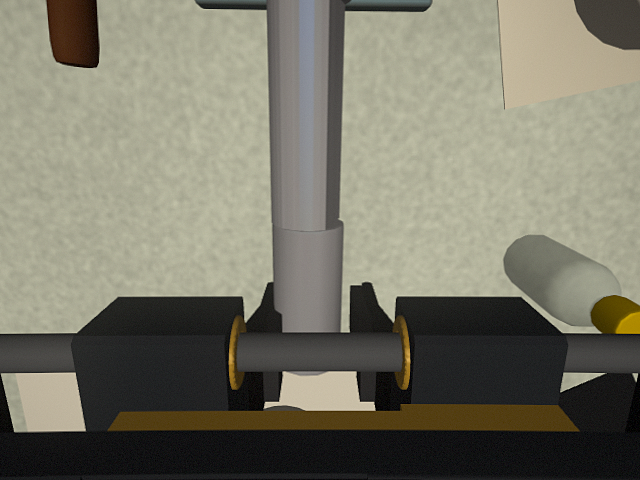

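The flat's left edge is now at u≈325 (shaft 273–343), so about 18–20° remain. Second ratchet.

```bash
python3 -m inch '[4.5,0,0,0,0,0,0,4.5,0,0,0,0,0,0,4.5,0,-0.1,0,0,0,0,4.5,0,0.1,0,-7,0,0,4.5,0,0.32,-0.05,-14,0,0,4.5,0,0.5,-0.1,-20,0,0,4.5,0,0.5,-0.1,-20,0,0]'; python3 -m inch '[2,0,0,0,0,0,0,2,0,0,0,0,0,0,2,0,0,0,0,0,0,2,0,0,0,0,0,0,2,0,0,0,0,0,0,2,0,0,0,0,0,0]' 15;  python3 -c "
from h import *
print(tool().round(4))"
```

```text
time: 8.33
eef_pos: [0.536, -0.0346, 0.0656]
tool_rot: [0.125, 0.696, 0.696, 0.122]
force: [-1.1, 0.1, -0.9]
gripper_width: 0.0448
time: 8.83
eef_pos: [0.541, -0.0337, 0.0675]
tool_rot: [0.122, 0.696, 0.697, 0.123]
force: [-1.1, -1.6, 0.1]
gripper_width: 0.0257
[[-5.000e-04  9.400e-01  3.412e-01  5.410e-01]
 [ 1.000e+00  2.000e-04  9.000e-04 -3.370e-02]
 [ 8.000e-04  3.412e-01 -9.400e-01  6.750e-02]
 [ 0.000e+00  0.000e+00  0.000e+00  1.000e+00]]
```

```bash
python3 -m inch '[2,0,-0.2,-0.01,6,0,0,2,0,-0.395,-0.04,12,0,0,2,0,-0.587,-0.09,18,0,0,2,0,-0.65,-0.11,20,0,0,2,0,-0.65,-0.11,20,0,0]'; python3 - <<'E'
from h import *
print(tool().round(4))
cv2.imwrite("pics/w6.png",eyes.capture("wrist")[:,:,::-1])
E
```

```text
time: 9.25
eef_pos: [0.5354, -0.0336, 0.0658]
tool_rot: [-0.002, 0.707, 0.707, -0.0]
force: [-2.2, -2.5, -0.3]
gripper_width: 0.0253
[[-9.000e-04  1.000e+00 -2.800e-03  5.354e-01]
 [ 1.000e+00  9.000e-04  1.500e-03 -3.360e-02]
 [ 1.500e-03 -2.800e-03 -1.000e+00  6.580e-02]
 [ 0.000e+00  0.000e+00  0.000e+00  1.000e+00]]
```

View pics/w6.png

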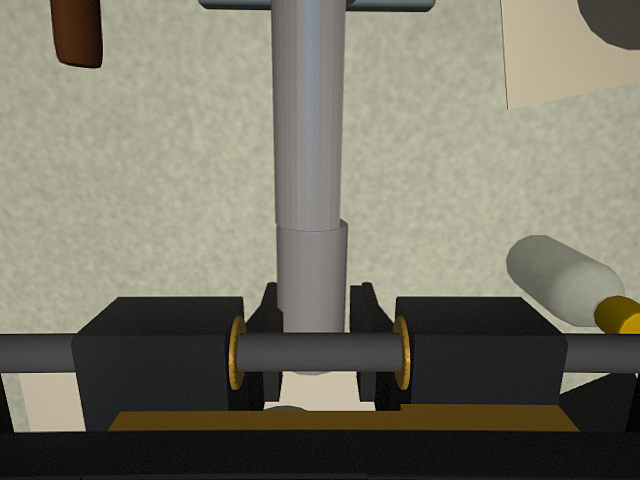

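The flat now faces about +x: the right silhouette steps from 347 to 340. Next I'll move over the flat and close to feel for 22 mm.

```bash
python3 -m inch '[4.5,0,0,0,0,0,0,4.5,0,0,0,0,0,0,4.5,0,0,0,0,0,0,4.5,2,0,0,0,0,0,4.5,4.5,0,0,0,0,0,4.5,7,0,0,0,0,0,4.5,7,0,0,0,0,0,4.5,7,0,0,0,0,0]'; python3 -c "
from h import *
cv2.imwrite('pics/w7.png',eyes.capture('wrist')[:,:,::-1])"; python3 -m inch '[1.8,0,0,0,0,0,0,1.8,0,0,0,0,0,0,1.8,0,0,0,0,0,0,1.8,0,0,0,0,0,0,1.8,0,0,0,0,0,0,1.8,0,0,0,0,0,0,1.8,0,0,0,0,0,0]' 20;  python3 -c "
from h import *
print(tool().round(4))"
```

```text
time: 9.97
eef_pos: [0.5341, 0.0376, 0.0669]
tool_rot: [0.001, 0.706, 0.708, 0.001]
force: [-0.3, -0.2, -0.1]
gripper_width: 0.0448
time: 10.6
eef_pos: [0.5337, 0.0354, 0.0662]
tool_rot: [-0.0, 0.707, 0.707, -0.001]
force: [-2.2, -3.0, 0.5]
gripper_width: 0.0217
[[ 0.000e+00  1.000e+00 -1.100e-03  5.337e-01]
 [ 1.000e+00 -0.000e+00 -7.000e-04  3.540e-02]
 [-7.000e-04 -1.100e-03 -1.000e+00  6.620e-02]
 [ 0.000e+00  0.000e+00  0.000e+00  1.000e+00]]
```

View pics/w7.png

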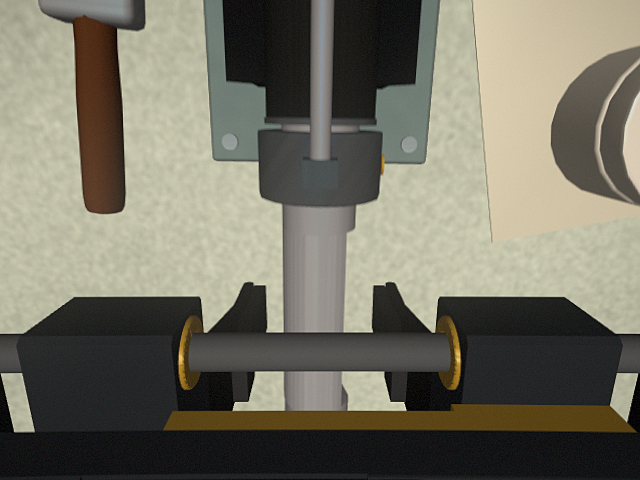

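The opening reads 21.7 mm (round parts read 25.6), so the fingers are on the flat. The screw is visible on the +x side at (381,165). I'll hold this grip briefly, then go for the collar, which spans rows 130–205 in the picture.

```bash
python3 -m inch '[1.8,0,0,0,0,0,0,1.8,0,0,0,0,0,0,1.8,0,0,0,0,0,0,1.8,0,0,0,0,0,0,1.8,0,0,0,0,0,0,1.8,0,0,0,0,0,0]' 20; python3 -m inch '[6.5,0,0,0,0,0,0,6.5,0,0,0,0,0,0,6.5,0,0,0,0,0,0,6.5,0,0,0,0,0,0,6.5,0,0,0,0,0,0,6.5,0,0,0,0,0,0,6.5,0,0,0,0,0,0,6.5,0,0,0,0,0,0]'; python3 - <<'E'
from h import *
print(tool().round(4))
T=wcam(); cv2.imwrite("pics/w8.png",eyes.capture("wrist")[:,:,::-1])
for uv in [(320,205),(320,207),(381,165)]: print(plane("wrist",uv,.085 if uv[0]>330 else .106,T))
E
```

```text
time: 11.1
eef_pos: [0.5339, 0.0354, 0.0662]
tool_rot: [0.0, 0.707, 0.707, -0.001]
force: [-2.6, -4.5, 0.0]
gripper_width: 0.0217
time: 11.77
eef_pos: [0.5342, 0.0361, 0.0665]
tool_rot: [0.0, 0.707, 0.707, 0.0]
force: [-0.2, -0.6, 0.8]
gripper_width: 0.0626
[[-5.000e-04  1.000e+00  1.000e-04  5.342e-01]
 [ 1.000e+00  5.000e-04  1.000e-04  3.610e-02]
 [ 1.000e-04  1.000e-04 -1.000e+00  6.650e-02]
 [ 0.000e+00  0.000e+00  0.000e+00  1.000e+00]]
[0.53469302 0.08773514 0.106     ]
[0.53469366 0.087138   0.106     ]
[0.55515134 0.09713161 0.085     ]
```

View pics/w8.png

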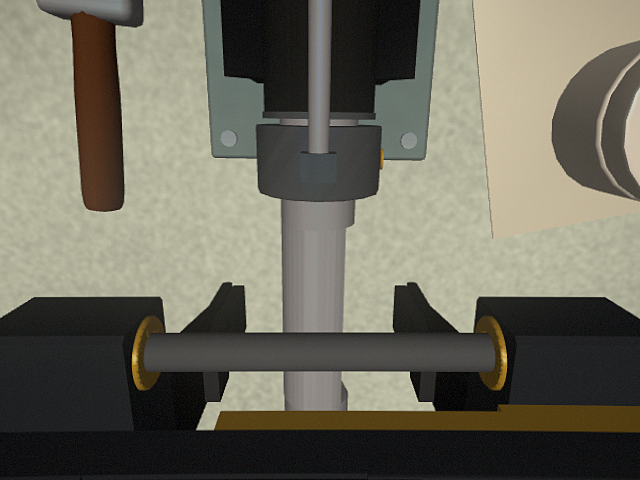

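```bash
python3 - <<'E'
from h import *
T=wcam()
for uv,z in [((320,201),.106),((381,158),.085),((260,191),.085),((381,191),.085),((318,124),.106)]: print(uv,plane("wrist",uv,z,T).round(4))
E
```

```text
(320, 201) [0.5347 0.0889 0.106 ]
(381, 158) [0.555  0.0994 0.085 ]
(260, 191) [0.5142 0.0883 0.085 ]
(381, 191) [0.5555 0.0884 0.085 ]
(318, 124) [0.5341 0.1106 0.106 ]
```

The collar spans y≈0.0885–0.110 with its centre at 0.099, so the pivot is nearer y=0.197 than my first estimate of 0.192. I'll advance 6.3 cm, grip it, and pull out 57 mm.

```bash
python3 -m inch '[6.5,2,0,0,0,0,0,6.5,4,0,0,0,0,0,6.5,5.5,0.05,0,0,0,0,6.5,6.3,0.05,0,0,0,0,6.5,6.3,0.05,0,0,0,0,6.5,6.3,0.05,0,0,0,0]';python3 -m inch '[3.6,0,0,0,0,0,0,3.6,0,0,0,0,0,0,3.6,0,0,0,0,0,0,3.6,0,0,0,0,0,0,3.6,0,0,0,0,0,0,3.6,0,0,0,0,0,0,3.6,0,0,0,0,0,0]' 30; python3 - <<'E'
from h import *
print(tool().round(4))
cv2.imwrite("pics/w9.png",eyes.capture("wrist")[:,:,::-1])
E
```

```text
time: 12.32
eef_pos: [0.5346, 0.0987, 0.0663]
tool_rot: [0.0, 0.707, 0.707, -0.0]
force: [-0.4, -0.2, -1.2]
gripper_width: 0.0652
time: 12.9
eef_pos: [0.5344, 0.0984, 0.0664]
tool_rot: [0.0, 0.707, 0.707, -0.0]
force: [-1.4, -2.1, 1.2]
gripper_width: 0.0411
[[ 1.000e-04  1.000e+00 -6.000e-04  5.344e-01]
 [ 1.000e+00 -1.000e-04 -7.000e-04  9.840e-02]
 [-7.000e-04 -6.000e-04 -1.000e+00  6.640e-02]
 [ 0.000e+00  0.000e+00  0.000e+00  1.000e+00]]
```

View pics/w9.png

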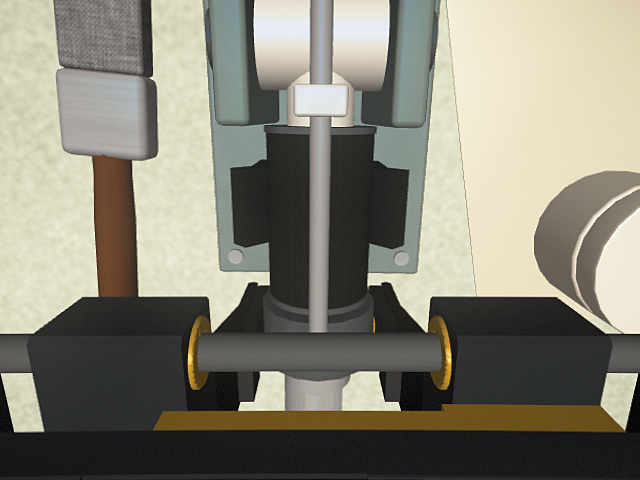

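The collar is gripped (opening 41.1 mm, centred). Pulling out slowly.

```bash
python3 -m inch '[3.6,-0.7,0,0,0,0,0,3.6,-1.5,0,0,0,0,0,3.6,-2.4,0,0,0,0,0,3.6,-3.3,0,0,0,0,0,3.6,-4.2,0,0,0,0,0,3.6,-5,0,0,0,0,0,3.6,-5.5,0,0,0,0,0,3.6,-5.7,0,0,0,0,0]' 30; python3 -m inch '[3.6,0,0,0,0,0,0,3.6,0,0,0,0,0,0,3.6,0,0,0,0,0,0]'; python3 - <<'E'
from h import *
print(tool().round(4))
cv2.imwrite("pics/w10.png",eyes.capture("wrist")[:,:,::-1])
for n in ("scene","side"): cv2.imwrite(f"pics/{n}10.png",eyes.capture(n)[:,:,::-1])
E
```

```text
time: 13.62
eef_pos: [0.5343, 0.041, 0.0662]
tool_rot: [-0.0, 0.707, 0.707, -0.0]
force: [-1.8, 4.5, -2.1]
gripper_width: 0.0414
time: 13.87
eef_pos: [0.5345, 0.0426, 0.0664]
tool_rot: [-0.0, 0.707, 0.708, 0.0]
force: [-3.1, 4.4, -3.5]
gripper_width: 0.0412
[[-1.200e-03  1.000e+00 -2.000e-04  5.345e-01]
 [ 1.000e+00  1.200e-03  2.000e-04  4.260e-02]
 [ 2.000e-04 -2.000e-04 -1.000e+00  6.640e-02]
 [ 0.000e+00  0.000e+00  0.000e+00  1.000e+00]]
```

View pics/w10.png

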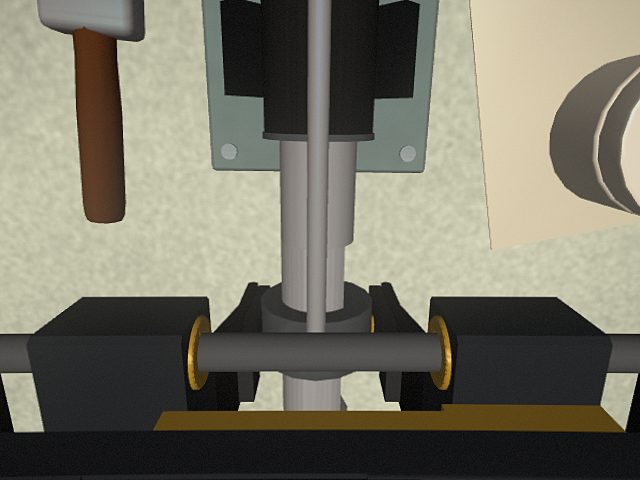

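View pics/side10.png

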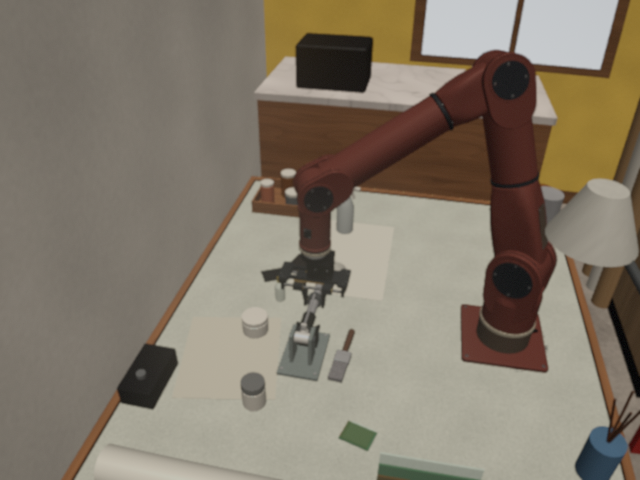

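View pics/scene10.png

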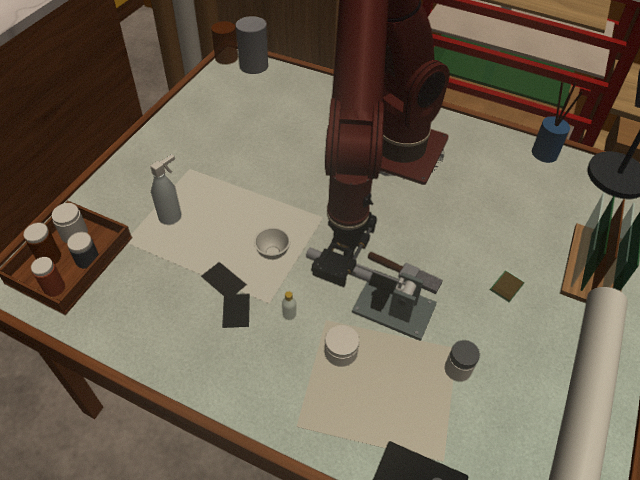

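The collar is out and every loose item looks unmoved in the scene and side pictures. I'll check it against the flat's near step at (349,243) and the drum edge at (282,139).

```bash
python3 - <<'E'
from h import *
T=wcam()
y=tool()[1,3]
for uv,k in [((349,243),120),((283,139),85)]:
    p=plane("wrist",uv,.085,T); print(p.round(4), "collar at", round(k+(p[1]-y)*1000,1))
E
```

```text
[0.5453 0.0763 0.085 ] collar at 153.8
[0.5228 0.112  0.085 ] collar at 154.4
```

```bash
python3 -c "
from h import *
print(observe()['force'],observe()['gripper_width']); job.job_done()"
```

```text
[-3.35000139  4.40046494 -2.99913998] 0.041525061961011384
the job is handed in; nothing more can be done
```

I handed in the job at about 14 s of the 69 s allowed, with the collar gripped at the middle of the flat. No verdict is reported.

**What I did:** I gripped the shaft near its free end and folded it down into the cradle. I then turned the spindle in two ratchets, about 31° and 20°. After that I gripped the flat for over half a second with the collar still parked, then took hold of the collar, pulled it out about 57 mm and kept holding it.

**Last checks:**
- **Spindle level:** the gripped height while folded down gave about 1.565 rad, above the required 1.52.
- **Flat:** the fingers closed to 21.7 mm on it, against 25.6 mm on the round shaft. The camera view after the pull still shows it facing the screw's side.
- **Collar position:** it is about 154 mm along the arm, measured from two marks on the shaft, against the 147–163 mm window.
- **Grip on the collar:** the fingers stand at 41.5 mm with 30 N set. The 4.4 N felt along the shaft matches the spring.
- **Other items:** all appear unmoved by eye in the last pictures. I did not re-measure their positions.

**One disagreement:** my first estimate put the pivot at y=0.192 m, but the collar measurement gave 0.197 m. I used the distance from the parked collar for the pull, so this did not affect the final position.

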